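# Set the gate gap of a card feeder

## Robot

A 7-joint arm with a two-finger parallel gripper is mounted at the origin on the work surface. World frame = base frame: x ahead of the robot, y to its left, z up, the work surface at z = 0. Lengths are in m, angles in rad, forces in N, time in s.
With the tool pointing down it reaches from about 0.35 to 0.9 m from the base axis. Payload 19.9 kg.
Tool frame: the origin (TCP) lies at the very end of the fingers, on their centre line; the grasp point (between the pads) lies 19 mm behind it (ctrl.hold_point_z is the distance from the TCP to the grasp point, in m); z points along the fingers, y is the direction in which the jaws open and shut (so a half turn about z gives the same grasp; the last joint's range is limited). The gripper opens to 94 mm and grips with 3 to 60 N. Pads are 16 mm wide; open, the fingers measure 119 mm over their backs; the gripper's body (75 mm by 177 mm) begins 78 mm behind the grasp point.
Start: joints at [-1.31, 0.417, -0.01, 1.614, 0.005, 1.111, -0.053], TCP at [0.186, 0.597, 0.205] pointing down, gripper open.
Joint ranges: [-2.81, 2.81], [-0.39, 2.02], [-1.27, 1.25], [0.06, 2.57], [-1.19, 4.33], [0.19, 2], [-2.82, 2.82]. Speed limits (rad/s): [1.89, 1.89, 2.39, 2.39, 3.01, 3.01, 3.01].

## Interface

Orientations are given as [roll, pitch, yaw] about the fixed x, y, z axes, in that order (R = Rz(yaw) Ry(pitch) Rx(roll)).
In Python, from station import ctrl gives the robot as it stands.
- The arm moves only by the tool play_rows, never from a script. Its argument "deltas" is a list of rows, each a list of 7 numbers: the turn, a rotation vector about the tool's x, y, z in degrees, then the shift along the tool's x, y, z in m, then the gripper's target within -1 to 1 (fully open at 1, half-way at 0, shut at -1). A call has exactly 5 rows; each row shifts and turns the commanded pose from where the row before left it, along the tool's axes as they then stand; what a row does not reach is not made up. A row lasts 1/10 s, in which the tool goes at most 50 mm and 8.59 degrees, less where a joint would pass 70% of its speed; a pose out of reach is approached as far as the arm can. A call with a gripper value outside its range is refused whole. The fingers move at their own pace and stop on an object; "newtons" is the grip in N (left out, the last holds). Time passes only in rows, so rows that do not move let the fingers close, or fill a call up. It gives the time, the measured TCP pose, the force and the opening at its end, in the units of the state.
- ctrl.sense(): the state, without advancing time (a new reading comes with each control period).
- ctrl.capture(name): name is "scene" or "top" or "wrist"; returns (picture, depth): 480x640x3 uint8, red, green, blue; 480x640 float32, m along the optical axis (not along the pixel's ray), 0 where there is no reading.
- ctrl.camera_params(name): a dict with "fx", "fy", "cx", "cy" (pixels), "D" ([k1, k2, p1, p2, k3] as OpenCV has them; the pictures are not rectified), "camera_from_world" (4x4, takes a point from world to camera coordinates). Camera axes: x right, y down, z forward; pixel columns grow to the right and rows downward; lengths in m; the calibration is good to about 2 mm. A picture is of the moment at which its call begins: read the wrist's pose just before it. camera_params takes no time and is no camera call; for the wrist camera it gives the pose at the moment of the call.
- ctrl.job_done(): hands the job in, once; it reports no verdict.
The state is a dict: "t": time; "qpos": joint angles; "joint_velocities": joint speeds; "joint_torque": joint torques, N m; "position": TCP position; "orientation": TCP orientation; "wrist_force": force on the tool from outside, world axes, zero at the start; "moment": the same for the moment, N m; "grip_width": opening from 0.0 (shut) to 1.0 (fully open).
Only numpy, scipy, OpenCV 4.12 (cv2) and the standard library are available. Lean on these libraries where they do the work, as an engineer would, in place of code of your own. Each camera call takes 0.05 s, during which the arm holds its last target.

## Task

A card is lying under the gate of the bench card feeder. Turn the bar-handled thumbscrew on the bridge clockwise until the gate just bottoms on the card - feel for it and do not force the screw - then back the screw off a quarter turn. When the gap is set, swing the lock lever on the bridge fully home, and leave everything else on the bench where it is.

Things in the scene. Friction and masses are not known exactly. Their poses are not given: they have to be found in the camera images.
- feeder: Bench card feeder, fixed: dark base, cream side plates, 500 x 320 mm. Origin: centre of its underside; x = feed direction, z up. An aluminium bridge across it at x = +30 mm (34 mm in x, 236 in y, top 172 mm high) carries the thumbscrew at y = 0 and the lock lever. Drive housing (118 mm high) at +y, tray at +x, card hopper (under 150 mm) at -x with two small round clamps, not to be used.
- screw_grip (a point): Centre of the thumbscrew's black bar grip, 216.5 mm above the bench on the screw's upright axis. Bar 46 mm long (this point's x), 11 mm thick (y), 25 mm high (z), both ends alike. Below it a 10 mm round stem runs 24 mm down to the screw's collar. The screw turns about z and stays at its height. Clockwise from above lowers the gate, 1.5 mm a turn (0.375 mm a quarter turn).
- screw_collar (a point): Centre of the top of the brass collar (20 mm across, 180 mm above the bench) that the screw turns in. The screw runs with 0.05 Nm of friction and bottoms between 0.1 and 0.4 of a turn after the start, at a bar angle that differs each time; from there the torque climbs by about 2 Nm per rad. 0.2 to 0.4 Nm is bottomed; 0.7 Nm crushes the card. Let go, it stays, but for the wind-up springing back.
- bar_grip (a joint): Elastic wind-up of the screw, its foot and the card, in rad: near 0 while the screw runs freely, growing clockwise by 1 rad per 2 Nm once the gate has bottomed; it springs back when let go.
- gate_foot (a point): Middle of the underside of the gate's rubber foot (22 x 34 mm), under the bridge; moved only by the thumbscrew. Its height above point card_top is the gap.
- card_top (a point): Upper face of the card under the gate, on the screw's axis, 86.2 mm above the bench. The positions given for it and the foot are coarser than the gap to be set.
- lock_lever (a joint): Angle of the lock lever in rad: 0 = slack, arm pointing to the feeder's -y (outwards); it swings clockwise seen from above to 1.5 = fully home against its stop, arm pointing to the feeder's -x. Starts between 0 and 0.3. Stiff (0.12 Nm), stays where it is left.
- lever_pivot (a point): Point on the lock lever's upright pivot axis, at (30, -95, 206) mm in the feeder's frame.
- lever_tip (a point): Middle of the upright round black grip at the end of the lock lever, 66 mm from the pivot axis: grip 14 mm in diameter, 34 mm high (from 20 mm below to 14 mm above this point), 206 mm above the bench. The steel arm (10 mm wide, 8 mm high) joins it 16 mm below this point.
- card_pack: Pack of cards 105 x 150 x 22 mm lying on the delivery tray; origin at the centre of its underside. Leave alone.
- brush: Small brush, 160 mm long, lying on the drive housing; leave alone.
- amber_bottle: Amber glass bottle, 72 mm in diameter, 190 mm high; origin at the centre of its underside. Leave alone.
- ink_jar: Black ink jar, 92 mm in diameter, 100 mm high; origin at the centre of its underside. Leave alone.
- squeeze_bottle: Orange squeeze bottle, 60 mm in diameter, 165 mm high; origin at the centre of its underside. Leave alone.
- canister: Blue canister, 62 mm in diameter, 165 mm high; origin at the centre of its underside. Leave alone.
- glass_jar: Open glass jar, 90 mm in diameter, 110 mm high; origin at the centre of its underside. Leave alone.
- carton: Red carton 100 x 160 x 55 mm; origin at the centre of its underside. Leave alone.

How it is judged:
By the outcome, as a careful person would: the job done as asked, in the order asked, and still so for the second after the job is handed in, with the robot touching nothing.
It also fails if it takes over 72 s, if anything falls off the work surface, if the arm or the gripper's body presses on something with over 40 N, if the wrist force passes 120 N, or if a joint passes its speed limit or range.

## Working session

There is one attempt and no reset: what is moved stays moved. The work goes in short steps, Python scripts to look and compute and a tool call to move; the robot and the scene stay as the last step left them, time stands still between calls to the robot, and variables do not carry over. Pictures are saved under pics/ and viewed, and the job is handed in when it is done.

Besides the shell and the picture viewer there is one more tool, called as a command line: name --pt "numbers of a row" for each row, then --argument value for the rest. play_rows: Moves the arm, as the interface text tells. Its arguments: {"type":"object","properties":{"deltas":{"type":"array","items":{"type":"array","items":{"type":"number"}}},"newtons":{"type":"number"}},"required":["deltas"]}

```bash
ls; mkdir -p pics
python3 - <<'E'
from station import ctrl
import cv2,numpy as np
print(ctrl.sense())
for n in ("scene","top"):
    p,d=ctrl.capture(n); cv2.imwrite(f"pics/{n}0.png",p[:,:,::-1]); np.save(f"pics/{n}0_d.npy",d); np.save(f"pics/{n}0.npy",p)
    c=ctrl.camera_params(n); print(n,c)
E
```

```text
pics
{'t': 0.0, 'qpos': array([-1.31048007,  0.41794783, -0.01031332,  1.61416364,  0.00468303,
        1.1106935 , -0.05300933]), 'joint_velocities': array([ 0.0007333 ,  0.00057474,  0.00149604,  0.00055598, -0.00022906,
        0.00039123, -0.0007728 ]), 'joint_torque': array([ 4.12077388e-04, -8.51286006e+01,  6.38646204e-01, -4.25989723e+01,
       -4.88875690e-02,  1.87611615e-02,  1.62979968e-04]), 'position': array([0.18567535, 0.59639444, 0.20484598]), 'orientation': array([-3.14040648e+00,  7.05283231e-05,  2.83977719e+00]), 'wrist_force': array([-0.23107898,  0.38314354,  0.14054013]), 'moment': array([ 0.02495882, -0.00159378, -0.01991134]), 'grip_width': 0.9992079898606425}
scene {'fx': 446.623493580448, 'fy': 446.623493580448, 'cx': 319.96316686196286, 'cy': 234.41760121104926, 'D': array([0.00150858, 0.        , 0.        , 0.        , 0.        ]), 'camera_from_world': array([[ 0.81881606,  0.57376842, -0.0181675 , -0.46438214],
       [ 0.30977967, -0.46828315, -0.82749468, -0.07897232],
       [-0.48329785,  0.67193801, -0.56117956,  1.87178666],
       [ 0.        ,  0.        ,  0.        ,  1.        ]])}
top {'fx': 564.5494668098322, 'fy': 564.5494668098322, 'cx': 318.8136918284764, 'cy': 233.28793106739036, 'D': array([-0.07388407,  0.        ,  0.        ,  0.        ,  0.        ]), 'camera_from_world': array([[-0.02674082, -0.99961682,  0.00715083,  0.0089577 ],
       [-0.98572345,  0.02517824, -0.16647923,  0.61062782],
       [ 0.16623539, -0.01150054, -0.98601903,  1.66439242],
       [ 0.        ,  0.        ,  0.        ,  1.        ]])}
```

View pics/scene0.png

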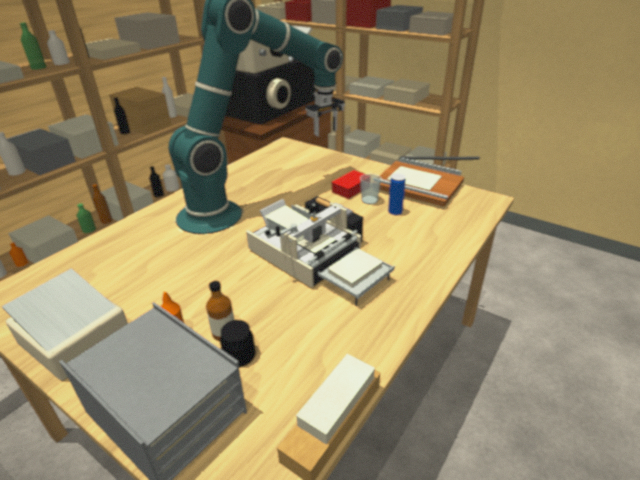

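View pics/top0.png

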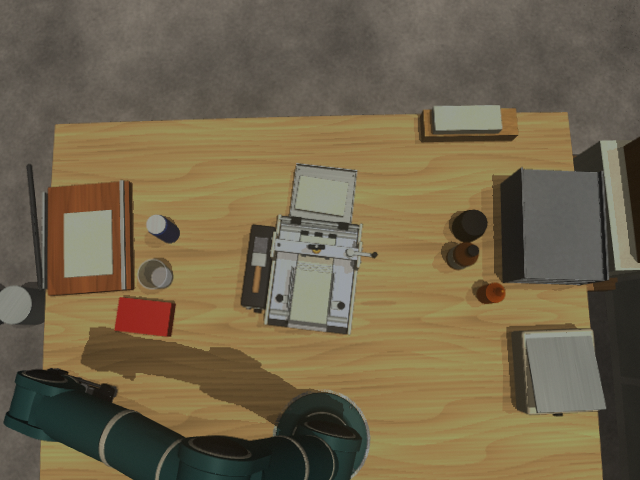

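The feeder is ahead of the robot. In the top view the bridge runs about (272,243)-(362,255), the bar is near (316,247) and the lever tip near (374,255). I'll zoom in.

```bash
cat > h.py <<'E'
import cv2,numpy as np
def ray(c,uv,z):
    K=np.array([[c['fx'],0,c['cx']],[0,c['fy'],c['cy']],[0,0,1]])
    n=cv2.undistortPoints(np.array(uv,float).reshape(-1,1,2),K,np.array(c['D'])).reshape(-1,2)
    T=np.array(c['camera_from_world']);R=T[:3,:3];o=-R.T@T[:3,3]
    d=np.c_[n,np.ones(len(n))]@R
    z=np.broadcast_to(z,len(n))
    return o+d*((z-o[2])/d[:,2])[:,None]
def proj(c,P):
    K=np.array([[c['fx'],0,c['cx']],[0,c['fy'],c['cy']],[0,0,1]])
    T=np.array(c['camera_from_world'])
    return cv2.projectPoints(np.array(P,float).reshape(-1,3),cv2.Rodrigues(T[:3,:3])[0],T[:3,3],K,np.array(c['D']))[0].reshape(-1,2)
E
python3 - <<'E'
import cv2,numpy as np
p=np.load('pics/top0.npy')[:,:,::-1]
cv2.imwrite('pics/topz.png',cv2.resize(p[150:345,235:395],None,fx=3.07*1.2,fy=3.07,interpolation=cv2.INTER_CUBIC) if 0 else cv2.resize(p[205:305,255:385],None,fx=6,fy=6,interpolation=cv2.INTER_CUBIC))
E
```

```text
(no output)
```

View pics/topz.png

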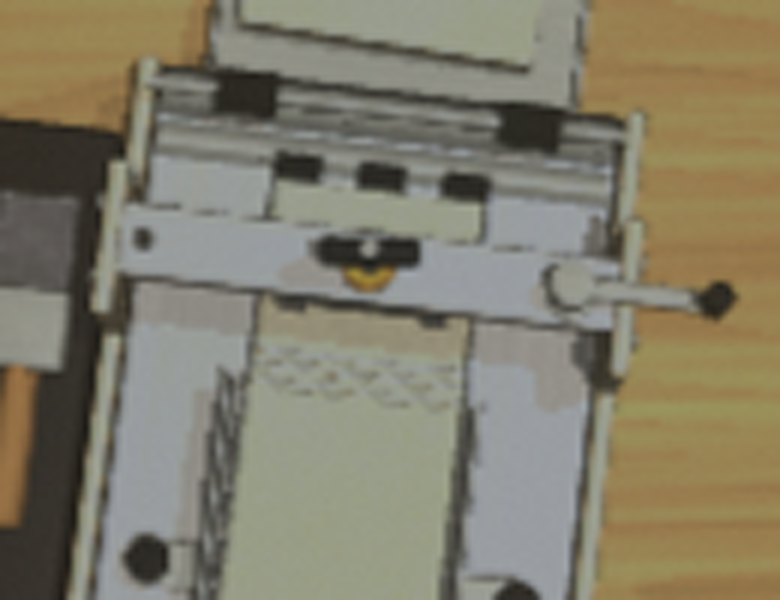

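Run:
```python
from station import ctrl
from h import *
c=ctrl.camera_params('top')
uv=[(x/6+255-.4,y/6+205-.4) for x,y in [(369,249),(320,249),(418,251),(571,285),(717,297),(120,240),(612,296)]]
print(ray(c,uv,[.229,.229,.229,.206-.01,.22,.172,.172]).round(4))
s=np.load('pics/scene0.npy')[:,:,::-1]
cv2.imwrite('pics/sz.png',cv2.resize(s[190:300,240:370],None,fx=6,fy=5.4,interpolation=cv2.INTER_CUBIC))
```

```text
[[ 0.5457  0.0034  0.229 ]
 [ 0.5462  0.0255  0.229 ]
 [ 0.5442 -0.0187  0.229 ]
 [ 0.5313 -0.0895  0.196 ]
 [ 0.5209 -0.154   0.22  ]
 [ 0.5612  0.1196  0.172 ]
 [ 0.5288 -0.1101  0.172 ]]
```

View pics/sz.png

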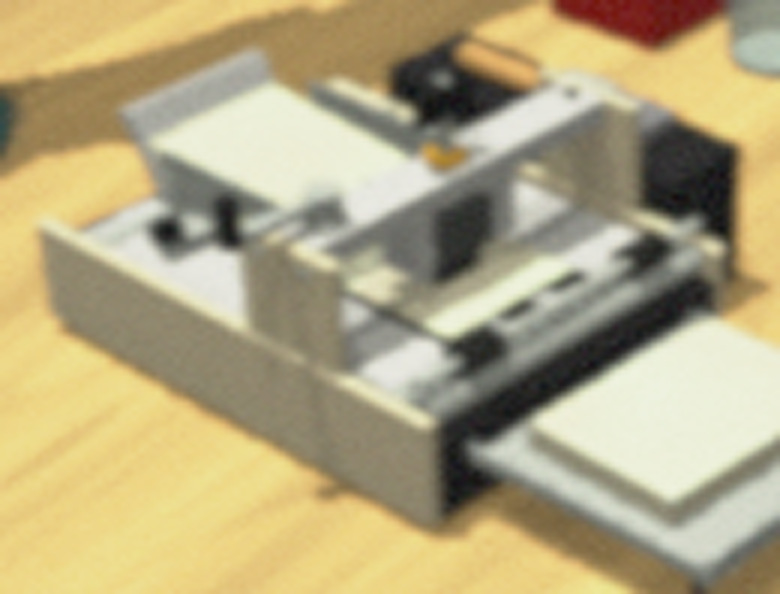

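```bash
cat > plan.py <<'E'
import numpy as np
from scipy.spatial.transform import Rotation as R
def plan(pos,rpy,tgt,yaw_deg,n,roll=np.pi):
    """n equal rows to (tgt, tool down, yaw); before-turn axes for the shift"""
    Rm=R.from_euler('xyz',rpy); Rt=R.from_euler('xyz',[np.pi,0,np.radians(yaw_deg)])
    dv=(Rm.inv()*Rt).as_rotvec()/n; st=(np.array(tgt)-pos)/n
    for i in range(n):
        s=Rm.inv().apply(st)
        print([*(float(v) for v in np.degrees(dv).round(2)),*(float(v) for v in s.round(4))])
        Rm=Rm*R.from_rotvec(dv)
E
python3 - <<'E'
from station import ctrl
from plan import *
s=ctrl.sense()
plan(s['position']+[0,0,.125],s['orientation'],[.5,.0,.33],87,15)
E
```

```text
[-0.0, 0.0, 5.05, -0.0318, -0.0317, 0.0]
[-0.0, 0.0, 5.05, -0.0345, -0.0288, 0.0]
[-0.0, 0.0, 5.05, -0.0369, -0.0257, 0.0]
[-0.0, 0.0, 5.05, -0.039, -0.0223, 0.0]
[-0.0, 0.0, 5.05, -0.0408, -0.0188, 0.0]
[-0.0, 0.0, 5.05, -0.0423, -0.0151, 0.0]
[-0.0, 0.0, 5.05, -0.0435, -0.0114, 0.0]
[-0.0, 0.0, 5.05, -0.0443, -0.0075, 0.0]
[-0.0, 0.0, 5.05, -0.0448, -0.0036, 0.0]
[-0.0, 0.0, 5.05, -0.0449, 0.0004, 0.0]
[-0.0, 0.0, 5.05, -0.0447, 0.0043, 0.0]
[-0.0, 0.0, 5.05, -0.0442, 0.0083, -0.0]
[-0.0, 0.0, 5.05, -0.0433, 0.0121, -0.0]
[-0.0, 0.0, 5.05, -0.042, 0.0159, -0.0]
[-0.0, 0.0, 5.05, -0.0405, 0.0195, -0.0]
```

play_rows --pt "0 0 0 0 0 -0.025 1" --pt "0 0 0 0 0 -0.025 1" --pt "0 0 0 0 0 -0.025 1" --pt "0 0 0 0 0 -0.025 1" --pt "0 0 0 0 0 -0.025 1"

```text
t: 0.6
position: [0.1858, 0.5965, 0.3312]
orientation: [-3.141, 0.0, 2.84]
wrist_force: [-1.0, 0.0, -0.0]
grip_width: 0.999
```

play_rows --pt "0 0 5.05 -0.0318 -0.0317 0 1" --pt "0 0 5.05 -0.0345 -0.0288 0 1" --pt "0 0 5.05 -0.0369 -0.0257 0 1" --pt "0 0 5.05 -0.039 -0.0223 0 1" --pt "0 0 5.05 -0.0408 -0.0188 0 1"

```text
t: 1.1
position: [0.291, 0.3961, 0.3302]
orientation: [-3.141, -0.0, 2.395]
wrist_force: [0.9, 0.9, 0.8]
grip_width: 0.999
```

play_rows --pt "0 0 5.05 -0.0423 -0.0151 0 1" --pt "0 0 5.05 -0.0435 -0.0114 0 1" --pt "0 0 5.05 -0.0443 -0.0075 0 1" --pt "0 0 5.05 -0.0448 -0.0036 0 1" --pt "0 0 5.05 -0.0449 0.0004 0 1"

```text
t: 1.6
position: [0.3955, 0.1974, 0.3304]
orientation: [-3.142, -0.0, 1.955]
wrist_force: [1.8, 0.9, -0.5]
grip_width: 1.0
```

play_rows --pt "0 0 5.05 -0.0447 0.0043 0 1" --pt "0 0 5.05 -0.0442 0.0083 0 1" --pt "0 0 5.05 -0.0433 0.0121 0 1" --pt "0 0 5.05 -0.042 0.0159 0 1" --pt "0 0 5.05 -0.0405 0.0195 0 1"

```text
t: 2.1
position: [0.5001, -0.0014, 0.3306]
orientation: [3.141, -0.0, 1.514]
wrist_force: [0.3, 1.5, 0.1]
grip_width: 1.0
```

Run:
```python
from station import ctrl
import cv2,numpy as np
s=ctrl.sense();print(s)
c=ctrl.camera_params('wrist')
p,d=ctrl.capture('wrist'); cv2.imwrite("pics/w1.png",p[:,:,::-1]); np.save("pics/w1.npy",p);np.save("pics/w1d.npy",d)
import pickle;pickle.dump(c,open('pics/w1.pkl','wb'))
s=ctrl.sense();print(s['position'],s['orientation'],s['t'],s['joint_velocities'].round(3)); print(c)
```

```text
{'t': 2.1, 'qpos': array([-0.64527179,  0.09583855,  0.63727914,  1.76400798, -0.0592628 ,
        1.30061643, -0.05077071]), 'joint_velocities': array([ 0.57700021,  0.49547574,  0.51440541, -0.40669746, -0.32154147,
        0.02675927,  0.28480066]), 'joint_torque': array([ -6.30089656, -54.7578299 ,   0.7682891 , -41.98076963,
         1.41917758,   0.08636318,  -1.00898433]), 'position': array([ 0.50011492, -0.00140783,  0.33056368]), 'orientation': array([ 3.14129339e+00, -1.62273838e-04,  1.51439933e+00]), 'wrist_force': array([0.26105178, 1.48575823, 0.11101524]), 'moment': array([-0.00289291,  0.0563985 , -0.02920975]), 'grip_width': 0.9995281967826973}
[ 0.50196072 -0.0078626   0.33064289] [3.14025301e+00 1.91969693e-03 1.50220309e+00] 2.15 [-0.043 -0.043 -0.051  0.033  0.052 -0.002 -0.049]
{'fx': 407.33796750377974, 'fy': 407.33796750377974, 'cx': 314.7904504110761, 'cy': 235.65116702936473, 'D': array([0.02644698, 0.        , 0.        , 0.        , 0.        ]), 'camera_from_world': array([[ 9.98394211e-01, -5.66476296e-02,  2.14638473e-04,
        -5.00015426e-01],
       [-5.48111259e-02, -9.65055560e-01,  2.56248914e-01,
        -3.29166682e-02],
       [-1.43087555e-02, -2.55849197e-01, -9.66610805e-01,
         5.18745845e-01],
       [ 0.00000000e+00,  0.00000000e+00,  0.00000000e+00,
         1.00000000e+00]])}
```

View pics/w1.png

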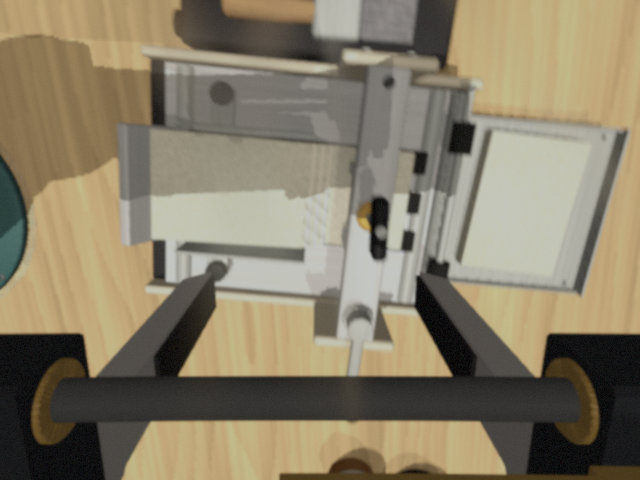

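Run:
```python
import pickle
from h import *
c=pickle.load(open('pics/w1.pkl','rb'));p=np.load('pics/w1.npy')
m=(p.max(2)<45).astype(np.uint8);m[:190]=0;m[270:]=0;m[:,:360]=0;m[:,396:]=0
n,l,st,ce=cv2.connectedComponentsWithStats(m);print(st,ce)
i=1+np.argmax(st[1:,4]);cn,_=cv2.findContours((l==i).astype(np.uint8),0,1);print(cv2.minAreaRect(cn[0]))
cv2.imwrite('pics/w1z.png',cv2.resize(p[180:350,320:420,::-1],None,fx=3.5*2,fy=3.5,interpolation=2) if 0 else cv2.resize(p[180:280,330:430,::-1],None,fx=6,fy=6,interpolation=2))
```

```text
[[     0      0    640    480 306549]
 [   370    198     18     60    651]] [[319.37573765 239.53318719]
 [378.01382488 223.87250384]]
((377.5849304199219, 227.50624084472656), (16.51681900024414, 59.353519439697266), 4.184916019439697)
```

View pics/w1z.png

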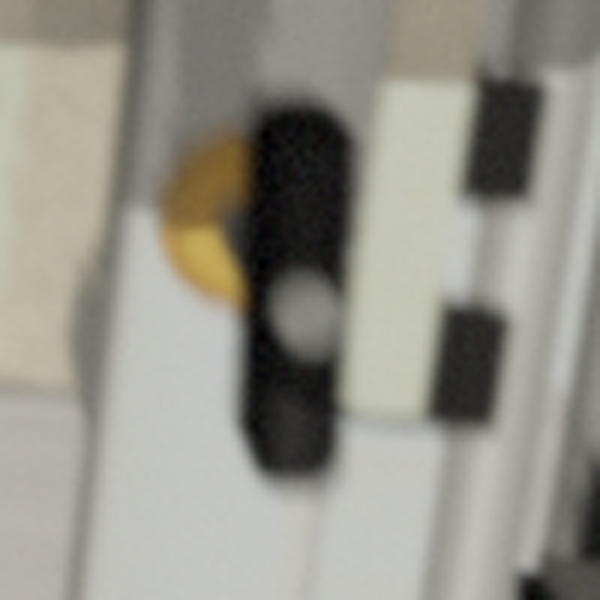

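Run:
```python
import pickle
from h import *
c=pickle.load(open('pics/w1.pkl','rb'))
f=lambda x,y:(330+x/6-.4,180+y/6-.4)
P=ray(c,[f(305,314),f(352,150),f(334,440),f(307,118),f(292,472)],[.229,.229,.229,.229,.229]);print(P.round(4))
for a,b in((1,2),(3,4)):
    d=P[a]-P[b];print(np.degrees(np.arctan2(d[1],d[0])))
# pivot, bridge edges
q=ray(c,[(358,318),(359,332),(385,75),(352,310)],[.196,.196,.172,.172]);print(q.round(4))
T=np.array(c['camera_from_world']);print(-T[:3,:3].T@T[:3,3])
```

```text
[[ 0.5475 -0.0017  0.229 ]
 [ 0.5532  0.0178  0.229 ]
 [ 0.5507 -0.0175  0.229 ]
 [ 0.548   0.0218  0.229 ]
 [ 0.5456 -0.0212  0.229 ]]
85.9059155453382
86.73739548285369
[[ 0.5324 -0.0841  0.196 ]
 [ 0.5329 -0.0971  0.196 ]
 [ 0.5613  0.1085  0.172 ]
 [ 0.5294 -0.0879  0.172 ]]
[0.50483091 0.07262961 0.50996752]
```

Run:
```python
from station import ctrl
from plan import *
s=ctrl.sense()
plan(s['position'],s['orientation'],[.5465,.0015,.29],86.5,4)
```

```text
[0.02, 0.03, -0.11, 0.0031, 0.0109, 0.0102]
[0.02, 0.03, -0.11, 0.0031, 0.0109, 0.0102]
[0.02, 0.03, -0.11, 0.0031, 0.011, 0.0102]
[0.02, 0.03, -0.11, 0.003, 0.011, 0.0102]
```

play_rows --pt "0 0 -0.1 0.0031 0.011 0.0102 1" --pt "0 0 -0.1 0.0031 0.011 0.0102 1" --pt "0 0 -0.1 0.0031 0.011 0.0102 1" --pt "0 0 -0.1 0.003 0.011 0.0102 1" --pt "0 0 0 0 0 0 1"

```text
t: 2.65
position: [0.5442, 0.0108, 0.2881]
orientation: [-3.139, 0.001, 1.525]
wrist_force: [-1.1, 0.6, 0.7]
grip_width: 0.999
```

```bash
cat > look.py <<'E'
import sys,pickle
from station import ctrl
import cv2,numpy as np
def look(n):
    s=ctrl.sense();c=ctrl.camera_params('wrist')
    print(s['t'],s['position'].round(4),s['orientation'].round(4),s['joint_velocities'].round(3),s['qpos'].round(3),s['wrist_force'].round(2),s['moment'].round(3),s['grip_width'])
    p,d=ctrl.capture('wrist'); cv2.imwrite(f"pics/{n}.png",p[:,:,::-1]); np.save(f"pics/{n}.npy",p);np.save(f"pics/{n}d.npy",d)
    pickle.dump(c,open(f'pics/{n}.pkl','wb'))
if __name__=='__main__': look(sys.argv[1])
E
python3 look.py w2
```

```text
2.65 [0.5442 0.0108 0.2881] [-3.1392e+00  1.3000e-03  1.5252e+00] [-0.008 -0.044  0.013  0.001  0.028  0.025 -0.018] [-0.608  0.233  0.633  1.727 -0.144  1.231  0.015] [-1.06  0.58  0.68] [-0.031  0.118 -0.023] 0.9993343461632792
```

View pics/w2.png

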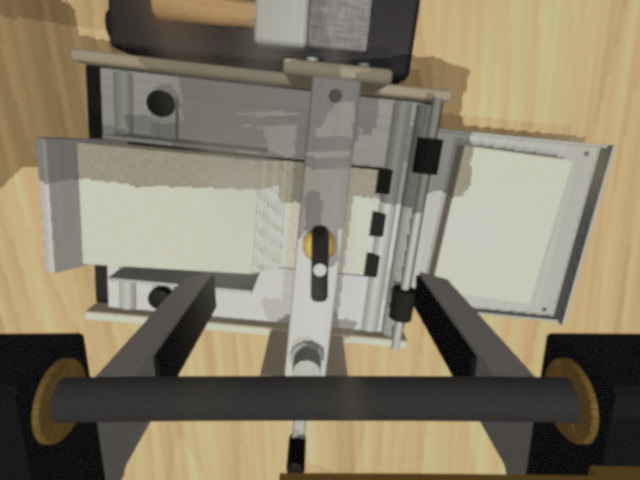

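Run:
```python
import pickle
from h import *
c=pickle.load(open('pics/w2.pkl','rb'));p=np.load('pics/w2.npy')
P=ray(c,[(320,270),(320,229),(320,299)],[.229]);print(P.round(4))
d=P[1]-P[2];print(np.degrees(np.arctan2(d[1],d[0])))
cv2.imwrite('pics/w2z.png',cv2.resize(p[215:315,270:370,::-1],None,fx=6,fy=6,interpolation=2))
print(ray(c,[(308,352),(297,440)],[.196,.22]).round(4))
print(proj(c,[.5442,.0108,.2881]))
```

```text
[[ 5.474e-01 -5.000e-04  2.290e-01]
 [ 5.485e-01  2.560e-02  2.290e-01]
 [ 5.466e-01 -1.990e-02  2.290e-01]]
87.56132198670046
[[ 0.5355 -0.0765  0.196 ]
 [ 0.5253 -0.1324  0.22  ]]
[[313.49514489 290.07964292]]
```

View pics/w2z.png

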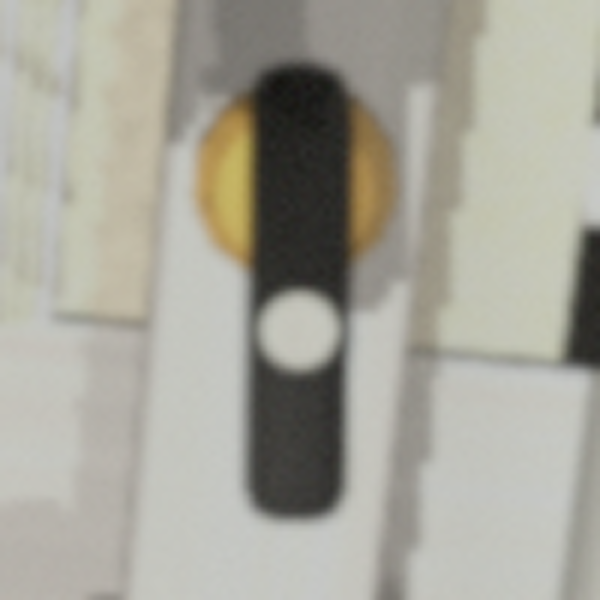

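Run:
```python
from station import ctrl
from plan import *
import pickle
from h import *
c=pickle.load(open('pics/w2.pkl','rb'))
print(ray(c,[(319.2,245.9),(319.6,269.7)],[.18,.229]).round(4))
s=ctrl.sense();print(s['position'],s['orientation'])
plan(s['position'],s['orientation'],[.547,.0005,.198],87,7)
```

```text
[[ 5.473e-01  6.000e-04  1.800e-01]
 [ 5.471e-01 -3.000e-04  2.290e-01]]
[0.54396308 0.01034809 0.28901267] [-3.13998839e+00  1.08358074e-03  1.52464140e+00]
[-0.01, 0.01, 0.05, -0.0014, 0.0005, 0.013]
[-0.01, 0.01, 0.05, -0.0014, 0.0005, 0.013]
[-0.01, 0.01, 0.05, -0.0014, 0.0005, 0.013]
[-0.01, 0.01, 0.05, -0.0014, 0.0005, 0.013]
[-0.01, 0.01, 0.05, -0.0014, 0.0005, 0.013]
[-0.01, 0.01, 0.05, -0.0014, 0.0005, 0.013]
[-0.01, 0.01, 0.05, -0.0014, 0.0005, 0.013]
```

Collar and bar top agree on the axis at (0.547, 0.000), with the bar at about 87°. Next I descend with the jaws open.

play_rows --pt "0 0 0.05 -0.0014 0.0005 0.013 1" --pt "0 0 0.05 -0.0014 0.0005 0.013 1" --pt "0 0 0.05 -0.0014 0.0005 0.013 1" --pt "0 0 0.05 -0.0014 0.0005 0.013 1" --pt "0 0 0.05 -0.0014 0.0005 0.013 1"

```text
t: 3.2
position: [0.5463, 0.0031, 0.2235]
orientation: [-3.141, 0.0, 1.52]
wrist_force: [0.6, -0.0, -0.3]
grip_width: 1.002
```

play_rows --pt "0 0 0.05 -0.0014 0.0005 0.013 1" --pt "0 0 0.05 -0.0014 0.0005 0.013 1" --pt "0 0 0 0 0 0 1" --pt "0 0 0 0 0 0 1" --pt "0 0 0 0 0 0 1"

```text
t: 3.7
position: [0.5476, 0.0004, 0.1992]
orientation: [3.141, -0.0, 1.519]
wrist_force: [0.1, 0.3, 0.2]
grip_width: 1.002
```

```bash
python3 look.py w3
```

```text
3.7 [5.476e-01 4.000e-04 1.992e-01] [ 3.1408 -0.      1.5186] [-0.    -0.005  0.001 -0.    -0.001 -0.     0.   ] [-0.559  0.328  0.616  1.832 -0.216  1.048  0.088] [0.07 0.28 0.16] [-0.045  0.043 -0.034] 1.0016212326816927
```

View pics/w3.png

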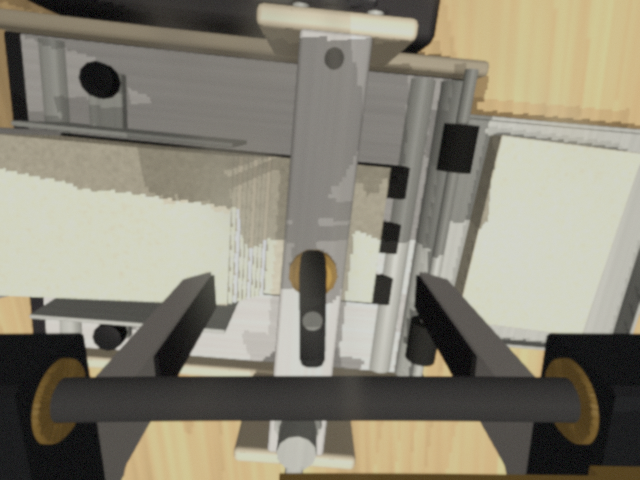

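play_rows --pt "0 0 0 0 0 0 -1" --pt "0 0 0 0 0 0 -1" --pt "0 0 0 0 0 0 -1" --pt "0 0 0 0 0 0 -1" --pt "0 0 0 0 0 0 -1" --newtons 20

```text
t: 4.25
position: [0.5473, 0.0004, 0.1987]
orientation: [3.142, 0.0, 1.519]
wrist_force: [-0.4, 0.2, -0.8]
grip_width: 0.612
```

play_rows --pt "0 0 0 0 0 0 -1" --pt "0 0 0 0 0 0 -1" --pt "0 0 0 0 0 0 -1" --pt "0 0 0 0 0 0 -1" --pt "0 0 0 0 0 0 -1" --newtons 20

```text
t: 4.75
position: [0.5473, 0.0004, 0.1987]
orientation: [3.142, 0.0, 1.519]
wrist_force: [0.1, -0.1, -0.2]
grip_width: 0.185
```

```bash
python3 look.py w4
```

```text
4.75 [5.473e-01 4.000e-04 1.987e-01] [3.1416e+00 1.0000e-04 1.5186e+00] [ 0.    -0.     0.001  0.    -0.001 -0.001  0.002] [-0.559  0.328  0.615  1.833 -0.216  1.048  0.088] [ 0.05 -0.15 -0.19] [-0.078  0.117  0.025] 0.18469698339313037
```

View pics/w4.png

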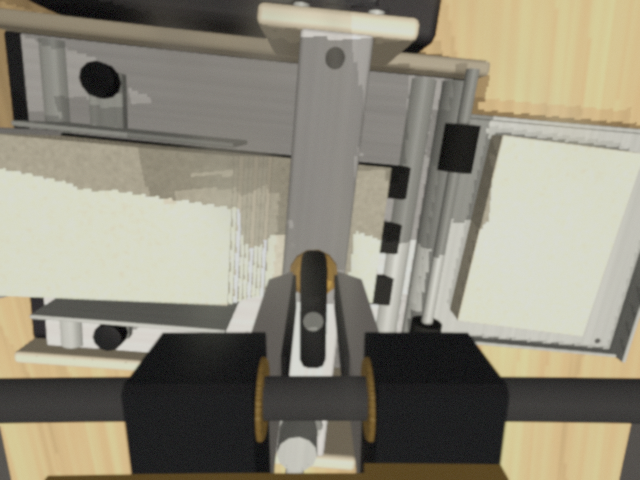

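play_rows --pt "0 0 0 0 0 0 -1" --pt "0 0 0 0 0 0 -1" --pt "0 0 0 0 0 0 -1" --pt "0 0 0 0 0 0 -1" --pt "0 0 0 0 0 0 -1" --newtons 20

```text
t: 5.3
position: [0.5469, 0.0004, 0.1987]
orientation: [-3.141, -0.0, 1.519]
wrist_force: [-6.1, 0.6, 4.3]
grip_width: 0.113
```

```bash
cat > st.py <<'E'
from station import ctrl
s=ctrl.sense();import numpy as np
print(s['t'],'p',s['position'].round(4),'yaw',np.degrees(s['orientation'][2]).round(2),'rp',s['orientation'][:2].round(3),'q7',s['qpos'][6].round(3),'F',s['wrist_force'].round(2),'M',s['moment'].round(3),'tau7',s['joint_torque'][6].round(3),'w',round(s['grip_width'],4))
E
python3 st.py
```

```text
5.3 p [5.469e-01 4.000e-04 1.987e-01] yaw 87.01 rp [-3.141 -0.   ] q7 0.088 F [-6.05  0.55  4.31] M [-0.031  1.536  0.01 ] tau7 0.007 w 0.1134
```

play_rows --pt "0 0 0 0 0 0 -1" --pt "0 0 0 0 0 0 -1" --pt "0 0 0 0 0 0 -1" --pt "0 0 0 0 0 0 -1" --pt "0 0 0 0 0 0 -1" --newtons 50

```text
t: 5.8
position: [0.5469, 0.0004, 0.1987]
orientation: [-3.141, 0.0, 1.519]
wrist_force: [-4.1, 0.5, 4.9]
grip_width: 0.112
```

```bash
python3 st.py
```

```text
5.8 p [5.469e-01 4.000e-04 1.987e-01] yaw 87.01 rp [-3.141  0.   ] q7 0.088 F [-4.15  0.48  4.9 ] M [ 0.012  1.476 -0.006] tau7 -0.002 w 0.1123
```

play_rows --pt "0 0 0 0 -0.0004 -0.0003 -1" --pt "0 0 2 0 0 0 -1" --pt "0 0 2 0 0 0 -1" --pt "0 0 2 0 0 0 -1" --pt "0 0 2 0 0 0 -1"

```text
t: 6.3
position: [0.5468, 0.0004, 0.1988]
orientation: [-3.141, 0.0, 1.378]
wrist_force: [-1.8, -0.2, -1.9]
grip_width: 0.113
```

```bash
python3 st.py
```

```text
6.3 p [5.468e-01 4.000e-04 1.988e-01] yaw 78.93 rp [-3.141  0.   ] q7 -0.042 F [-1.78 -0.21 -1.9 ] M [-0.12   0.524  0.054] tau7 1.006 w 0.113
```

play_rows --pt "0 0 4 0 0 0 -1" --pt "0 0 4 0 0 0 -1" --pt "0 0 4 0 0 0 -1" --pt "0 0 4 0 0 0 -1" --pt "0 0 4 0 0 0 -1"

```text
t: 6.8
position: [0.5468, 0.0004, 0.1987]
orientation: [-3.142, 0.0, 1.027]
wrist_force: [-1.7, -0.9, -2.2]
grip_width: 0.116
```

```bash
python3 st.py
```

```text
6.8 p [5.468e-01 4.000e-04 1.987e-01] yaw 58.85 rp [-3.142  0.   ] q7 -0.364 F [-1.67 -0.94 -2.15] M [-0.195  0.455  0.058] tau7 2.033 w 0.116
```

play_rows --pt "0 0 1.5 0 0 0 -1" --pt "0 0 1.5 0 0 0 -1" --pt "0 0 1 0 0 0 -1" --pt "0 0 1 0 0 0 -1" --pt "0 0 0 0 0 0 -1"

```text
t: 7.3
position: [0.5468, 0.0004, 0.1988]
orientation: [-3.142, 0.0, 0.942]
wrist_force: [-1.0, -1.3, -5.2]
grip_width: 0.114
```

```bash
python3 st.py
```

```text
7.3 p [5.468e-01 4.000e-04 1.988e-01] yaw 53.98 rp [-3.142  0.   ] q7 -0.441 F [-1.02 -1.27 -5.23] M [-0.342  0.381  0.032] tau7 -0.512 w 0.1138
```

play_rows --pt "0 0 1 0 0 0 -1" --pt "0 0 1 0 0 0 -1" --pt "0 0 1 0 0 0 -1" --pt "0 0 1 0 0 0 -1" --pt "0 0 1 0 0 0 -1"

```text
t: 7.8
position: [0.5468, 0.0004, 0.1989]
orientation: [3.142, 0.0, 0.854]
wrist_force: [-0.4, -1.1, -7.5]
grip_width: 0.114
```

```bash
python3 st.py
```

```text
7.8 p [5.468e-01 4.000e-04 1.989e-01] yaw 48.93 rp [3.142 0.   ] q7 -0.521 F [-0.41 -1.07 -7.5 ] M [-0.457  0.306  0.073] tau7 0.467 w 0.1144
```

play_rows --pt "0 0 1 0 0 0 -1" --pt "0 0 1 0 0 0 -1" --pt "0 0 1 0 0 0 -1" --pt "0 0 1 0 0 0 -1" --pt "0 0 1 0 0 0 -1"

```text
t: 8.3
position: [0.5468, 0.0004, 0.1989]
orientation: [-3.142, 0.0, 0.767]
wrist_force: [0.1, -2.0, -10.1]
grip_width: 0.114
```

```bash
python3 st.py
```

```text
8.3 p [5.468e-01 4.000e-04 1.989e-01] yaw 43.92 rp [-3.142  0.   ] q7 -0.6 F [  0.11  -2.04 -10.1 ] M [-0.634  0.289  0.11 ] tau7 0.465 w 0.1138
```

play_rows --pt "0 0 0 0 0 0.0002 -1" --pt "0 0 0.5 0 0 0.0001 -1" --pt "0 0 0.5 0 0 0 -1" --pt "0 0 0.5 0 0 0 -1" --pt "0 0 0.5 0 0 0 -1"

```text
t: 8.8
position: [0.5469, 0.0004, 0.1988]
orientation: [3.142, -0.0, 0.732]
wrist_force: [-2.8, -2.4, -3.7]
grip_width: 0.113
```

```bash
python3 st.py
```

```text
8.8 p [5.469e-01 4.000e-04 1.988e-01] yaw 41.96 rp [ 3.142 -0.   ] q7 -0.631 F [-2.83 -2.36 -3.71] M [-0.695  0.965  0.065] tau7 0.209 w 0.1133
```

play_rows --pt "0 0 0.5 0 0 0 -1" --pt "0 0 0.5 0 0 0 -1" --pt "0 0 0.5 0 0 0 -1" --pt "0 0 0.5 0 0 0 -1" --pt "0 0 0.5 0 0 0 -1"

```text
t: 9.3
position: [0.547, 0.0004, 0.1988]
orientation: [3.141, -0.0, 0.689]
wrist_force: [-4.2, -2.8, -1.1]
grip_width: 0.113
```

```bash
python3 st.py
```

```text
9.3 p [5.470e-01 4.000e-04 1.988e-01] yaw 39.47 rp [ 3.141 -0.   ] q7 -0.67 F [-4.17 -2.84 -1.07] M [-0.675  1.123  0.051] tau7 0.206 w 0.1131
```

play_rows --pt "0 0 1 -0.0003 0 0 -1" --pt "0 0 1 0 0 0 -1" --pt "0 0 1 0 0 0 -1" --pt "0 0 1 0 0 0 -1" --pt "0 0 1 0 0 0 -1"

```text
t: 9.8
position: [0.5468, 0.0003, 0.1987]
orientation: [3.141, -0.0, 0.601]
wrist_force: [-1.1, -0.9, -1.0]
grip_width: 0.114
```

```bash
python3 st.py
```

```text
9.8 p [5.468e-01 3.000e-04 1.987e-01] yaw 34.43 rp [ 3.141 -0.   ] q7 -0.749 F [-1.11 -0.94 -1.02] M [-0.389  0.536  0.066] tau7 0.46 w 0.1136
```

play_rows --pt "0 0 1 0 0 0 -1" --pt "0 0 1 0 0 0 -1" --pt "0 0 1 0 0 0 -1" --pt "0 0 1 0 0 0 -1" --pt "0 0 1 0 0 0 -1"

```text
t: 10.3
position: [0.5468, 0.0003, 0.1987]
orientation: [3.141, -0.0, 0.514]
wrist_force: [-0.7, -0.5, -1.8]
grip_width: 0.115
```

```bash
python3 st.py
```

```text
10.3 p [5.468e-01 3.000e-04 1.987e-01] yaw 29.43 rp [ 3.141 -0.   ] q7 -0.827 F [-0.71 -0.45 -1.76] M [-0.249  0.269  0.072] tau7 0.459 w 0.1154
```

play_rows --pt "0 0 1 0 0 0 -1" --pt "0 0 1 0 0 0 -1" --pt "0 0 1 0 0 0 -1" --pt "0 0 1 0 0 0 -1" --pt "0 0 1 0 0 0 -1"

```text
t: 10.8
position: [0.5468, 0.0003, 0.1988]
orientation: [3.141, -0.0, 0.426]
wrist_force: [-0.2, -0.4, -0.2]
grip_width: 0.115
```

```bash
python3 st.py
```

```text
10.8 p [5.468e-01 3.000e-04 1.988e-01] yaw 24.43 rp [ 3.141 -0.   ] q7 -0.904 F [-0.15 -0.43 -0.23] M [-0.253  0.105  0.019] tau7 0.457 w 0.1145
```

play_rows --pt "0 0 1 0 0 0 -1" --pt "0 0 1 0 0 0 -1" --pt "0 0 1 0 0 0 -1" --pt "0 0 1 0 0 0 -1" --pt "0 0 1 0 0 0 -1"

```text
t: 11.3
position: [0.5467, 0.0002, 0.1987]
orientation: [3.141, -0.0, 0.339]
wrist_force: [1.4, -1.2, -0.2]
grip_width: 0.112
```

```bash
python3 st.py
```

```text
11.3 p [5.467e-01 2.000e-04 1.987e-01] yaw 19.42 rp [ 3.141 -0.   ] q7 -0.982 F [ 1.41 -1.24 -0.21] M [-0.192 -0.004  0.035] tau7 0.455 w 0.1116
```

play_rows --pt "0 0 1 0 0 0 -1" --pt "0 0 1 0 0 0 -1" --pt "0 0 1 0 0 0 -1" --pt "0 0 1 0 0 0 -1" --pt "0 0 1 0 0 0 -1"

```text
t: 11.8
position: [0.5467, 0.0002, 0.1987]
orientation: [3.141, -0.0, 0.252]
wrist_force: [1.1, -0.8, 1.4]
grip_width: 0.116
```

```bash
python3 st.py
```

```text
11.8 p [5.467e-01 2.000e-04 1.987e-01] yaw 14.42 rp [ 3.141 -0.   ] q7 -1.059 F [ 1.13 -0.79  1.43] M [-0.196 -0.09   0.085] tau7 0.452 w 0.1159
```

play_rows --pt "0 0 1 0 0 0 -1" --pt "0 0 1 0 0 0 -1" --pt "0 0 1 0 0 0 -1" --pt "0 0 1 0 0 0 -1" --pt "0 0 1 0 0 0 -1"

```text
t: 12.3
position: [0.5467, 0.0002, 0.1987]
orientation: [3.141, -0.0, 0.164]
wrist_force: [0.6, -1.0, 2.2]
grip_width: 0.113
```

```bash
python3 st.py
```

```text
12.3 p [5.467e-01 2.000e-04 1.987e-01] yaw 9.42 rp [ 3.141 -0.   ] q7 -1.135 F [ 0.57 -0.98  2.23] M [-0.351 -0.069  0.104] tau7 0.45 w 0.1134
```

play_rows --pt "0 0 0.6 0 0 0 -1" --pt "0 0 0.6 0 0 0 -1" --pt "0 0 0.6 0 0 0 -1" --pt "0 0 0.6 0 0 0 -1" --pt "0 0 0.6 0 0 0 -1"

```text
t: 12.8
position: [0.5467, 0.0002, 0.1987]
orientation: [3.141, -0.0, 0.113]
wrist_force: [0.5, -1.0, 2.0]
grip_width: 0.11
```

```bash
python3 st.py
```

```text
12.8 p [5.467e-01 2.000e-04 1.987e-01] yaw 6.46 rp [ 3.141 -0.   ] q7 -1.181 F [ 0.53 -0.97  2.05] M [-0.368 -0.157  0.056] tau7 0.25 w 0.1095
```

play_rows --pt "0 0 1 0 0 0 -1" --pt "0 0 1 0 0 0 -1" --pt "0 0 1 0 0 0 -1" --pt "0 0 1 0 0 0 -1" --pt "0 0 1 0 0 0 -1"

```text
t: 13.3
position: [0.5467, 0.0002, 0.1987]
orientation: [3.141, -0.0, 0.025]
wrist_force: [0.9, -2.0, 2.3]
grip_width: 0.111
```

```bash
python3 st.py
```

```text
13.3 p [5.467e-01 2.000e-04 1.987e-01] yaw 1.42 rp [ 3.141 -0.   ] q7 -1.257 F [ 0.89 -2.    2.31] M [-0.404 -0.16   0.07 ] tau7 0.444 w 0.1109
```

play_rows --pt "0 0 1 0 0 0 -1" --pt "0 0 1 0 0 0 -1" --pt "0 0 1 0 0 0 -1" --pt "0 0 1 0 0 0 -1" --pt "0 0 1 0 0 0 -1"

```text
t: 13.8
position: [0.5467, 0.0002, 0.1987]
orientation: [3.141, -0.0, -0.062]
wrist_force: [0.2, -2.6, 3.6]
grip_width: 0.11
```

```bash
python3 st.py
```

```text
13.8 p [5.467e-01 2.000e-04 1.987e-01] yaw -3.58 rp [ 3.141 -0.   ] q7 -1.333 F [ 0.2  -2.59  3.6 ] M [-0.532 -0.083  0.037] tau7 0.443 w 0.1104
```

play_rows --pt "0 0 1 0 0 0 -1" --pt "0 0 1 0 0 0 -1" --pt "0 0 1 0 0 0 -1" --pt "0 0 1 0 0 0 -1" --pt "0 0 1 0 0 0 -1"

```text
t: 14.3
position: [0.5466, 0.0002, 0.1987]
orientation: [3.141, 0.0, -0.15]
wrist_force: [0.5, -2.2, 2.9]
grip_width: 0.111
```

```bash
python3 st.py
```

```text
14.3 p [5.466e-01 2.000e-04 1.987e-01] yaw -8.58 rp [3.141 0.   ] q7 -1.408 F [ 0.46 -2.2   2.9 ] M [-0.594  0.002  0.068] tau7 0.44 w 0.1113
```

play_rows --pt "0 0 1 0 0 0 -1" --pt "0 0 1 0 0 0 -1" --pt "0 0 1 0 0 0 -1" --pt "0 0 1 0 0 0 -1" --pt "0 0 1 0 0 0 -1"

```text
t: 14.8
position: [0.5467, 0.0002, 0.1987]
orientation: [3.142, -0.0, -0.237]
wrist_force: [0.6, -2.0, 3.0]
grip_width: 0.116
```

```bash
python3 st.py
```

```text
14.8 p [5.467e-01 2.000e-04 1.987e-01] yaw -13.58 rp [ 3.142 -0.   ] q7 -1.483 F [ 0.62 -1.99  3.02] M [-0.676  0.006  0.089] tau7 0.419 w 0.1159
```

play_rows --pt "0 0 1 0 0 0 -1" --pt "0 0 1 0 0 0 -1" --pt "0 0 1 0 0 0 -1" --pt "0 0 1 0 0 0 -1" --pt "0 0 1 0 0 0 -1"

```text
t: 15.3
position: [0.5467, 0.0002, 0.1987]
orientation: [3.141, -0.0, -0.324]
wrist_force: [0.5, -3.0, 3.1]
grip_width: 0.116
```

```bash
python3 st.py
```

```text
15.3 p [5.467e-01 2.000e-04 1.987e-01] yaw -18.57 rp [ 3.141 -0.   ] q7 -1.557 F [ 0.55 -2.96  3.13] M [-0.762  0.1    0.236] tau7 0.276 w 0.1157
```

play_rows --pt "0 0 0 0 0 0 -1" --pt "0 0 0.5 0 0 0 -1" --pt "0 0 0.5 0 0 0 -1" --pt "0 0 0.5 0 0 0 -1" --pt "0 0 0 0 0 0 -1"

```text
t: 15.8
position: [0.5467, 0.0002, 0.1987]
orientation: [3.141, -0.0, -0.349]
wrist_force: [0.2, -3.5, 4.5]
grip_width: 0.11
```

```bash
python3 st.py;python3 look.py w5
```

```text
15.8 p [5.467e-01 2.000e-04 1.987e-01] yaw -20.02 rp [ 3.141 -0.   ] q7 -1.579 F [ 0.19 -3.48  4.47] M [-0.798  0.117  0.242] tau7 -0.478 w 0.1103
15.8 [5.467e-01 2.000e-04 1.987e-01] [ 3.1415 -0.     -0.3494] [ 0.    -0.001 -0.002  0.001  0.003  0.001  0.01 ] [-0.853  0.451  1.034  1.842 -0.434  1.097 -1.579] [ 0.19 -3.48  4.47] [-0.798  0.117  0.242] 0.11028268339755413
```

View pics/w5.png

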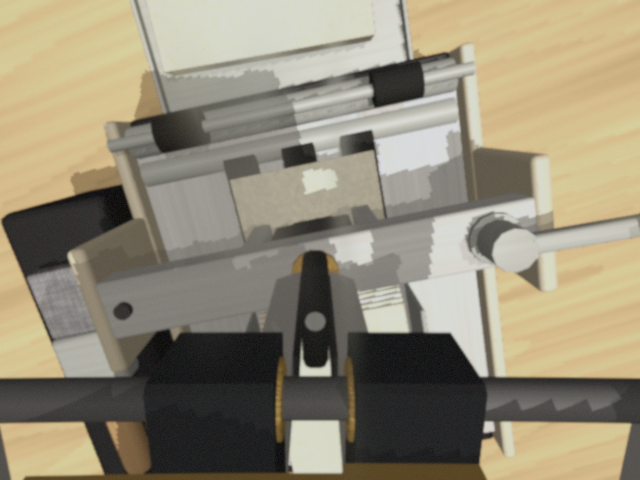

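Run:
```python
from station import ctrl
import numpy as np
for i in range(6):
    s=ctrl.sense();print(s['t'],np.degrees(s['orientation'][2]).round(2),s['moment'][2].round(3))
    ctrl.capture('wrist')
```

```text
15.85 -20.0 0.24
15.9 -19.99 0.226
15.95 -19.98 0.26
16.0 -19.99 0.289
16.05 -19.99 0.256
16.1 -19.99 0.247
```

play_rows --pt "0 0 0.5 0 0 0 -1" --pt "0 0 0.5 0 0 0 -1" --pt "0 0 0 0 0 0 -1" --pt "0 0 0 0 0 0 -1" --pt "0 0 0 0 0 0 -1"

```text
t: 16.65
position: [0.5467, 0.0002, 0.1987]
orientation: [3.141, -0.0, -0.366]
wrist_force: [-0.9, -3.6, 3.6]
grip_width: 0.113
```

Run:
```python
from station import ctrl
import numpy as np
for i in range(6):
    s=ctrl.sense();print(s['t'],np.degrees(s['orientation'][2]).round(2),s['moment'][2].round(3))
    ctrl.capture('wrist')
```

```text
16.65 -20.99 0.295
16.7 -20.99 0.315
16.75 -20.99 0.336
16.8 -20.99 0.295
16.85 -20.99 0.304
16.9 -20.99 0.308
```

play_rows --pt "0 0 -4 0 0 0 -1" --pt "0 0 -4 0 0 0 -1" --pt "0 0 -4 0 0 0 -1" --pt "0 0 -4 0 0 0 -1" --pt "0 0 -4 0 0 0 -1"

```text
t: 17.45
position: [0.5467, 0.0002, 0.1987]
orientation: [-3.141, -0.0, -0.015]
wrist_force: [0.3, -3.6, 1.9]
grip_width: 0.116
```

```bash
python3 st.py
```

```text
17.45 p [5.467e-01 2.000e-04 1.987e-01] yaw -0.85 rp [-3.141 -0.   ] q7 -1.292 F [ 0.32 -3.6   1.89] M [-0.812  0.042 -0.077] tau7 -1.932 w 0.1155
```

play_rows --pt "0 0 -4 0 0 0 -1" --pt "0 0 -4 0 0 0 -1" --pt "0 0 -4 0 0 0 -1" --pt "0 0 -4 0 0 0 -1" --pt "0 0 -4 0 0 0 -1"

```text
t: 17.95
position: [0.5467, 0.0003, 0.1987]
orientation: [-3.142, -0.0, 0.334]
wrist_force: [0.7, -2.7, 2.6]
grip_width: 0.112
```

play_rows --pt "0 0 -4 0 0 0 -1" --pt "0 0 -4 0 0 0 -1" --pt "0 0 -4 0 0 0 -1" --pt "0 0 -4 0 0 0 -1" --pt "0 0 -4 0 0 0 -1"

```text
t: 18.45
position: [0.5467, 0.0003, 0.1987]
orientation: [-3.142, -0.0, 0.683]
wrist_force: [0.8, -2.5, 1.8]
grip_width: 0.11
```

```bash
python3 st.py
```

```text
18.45 p [5.467e-01 3.000e-04 1.987e-01] yaw 39.16 rp [-3.142 -0.   ] q7 -0.675 F [ 0.76 -2.52  1.83] M [-0.7   -0.109 -0.079] tau7 -2.008 w 0.1102
```

play_rows --pt "0 0 -4 0 0 0 -1" --pt "0 0 -4 0 0 0 -1" --pt "0 0 -4 0 0 0 -1" --pt "0 0 -4 0 0 0 -1" --pt "0 0 -4 0 0 0 -1"

```text
t: 18.95
position: [0.5467, 0.0004, 0.1987]
orientation: [-3.142, -0.0, 1.032]
wrist_force: [1.2, -1.3, 2.7]
grip_width: 0.112
```

```bash
python3 st.py
```

```text
18.95 p [5.467e-01 4.000e-04 1.987e-01] yaw 59.16 rp [-3.142 -0.   ] q7 -0.359 F [ 1.16 -1.29  2.65] M [-0.628 -0.15  -0.028] tau7 -2.036 w 0.1118
```

play_rows --pt "0 0 -4 0 0 0 -1" --pt "0 0 -4 0 0 0 -1" --pt "0 0 -4 0 0 0 -1" --pt "0 0 -3.5 0 0 0 -1" --pt "0 0 -1.9 0 0 0 -1"

```text
t: 19.45
position: [0.5467, 0.0005, 0.1987]
orientation: [-3.142, -0.0, 1.336]
wrist_force: [-0.5, -2.5, 1.6]
grip_width: 0.112
```

```bash
python3 st.py; python3 look.py w6; python3 st.py
```

```text
19.45 p [5.467e-01 5.000e-04 1.987e-01] yaw 76.54 rp [-3.142 -0.   ] q7 -0.082 F [-0.46 -2.5   1.58] M [-0.542 -0.128 -0.051] tau7 -0.23 w 0.1118
19.45 [5.467e-01 5.000e-04 1.987e-01] [-3.1416e+00 -4.0000e-04  1.3358e+00] [ 0.047 -0.013 -0.065 -0.002  0.025 -0.005  0.278] [-0.584  0.333  0.648  1.835 -0.23   1.049 -0.082] [-0.46 -2.5   1.58] [-0.542 -0.128 -0.051] 0.11176878995829569
19.5 p [5.467e-01 5.000e-04 1.987e-01] yaw 76.61 rp [-3.142 -0.   ] q7 -0.08 F [ 0.52 -1.52  2.87] M [-0.486 -0.124 -0.029] tau7 -0.672 w 0.1132
```

View pics/w6.png

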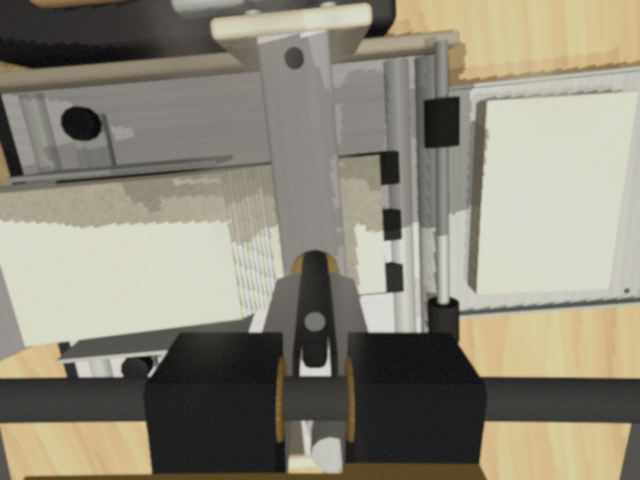

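play_rows --pt "0 0 0 0 0 0 -0.3" --pt "0 0 0 0 0 0 -0.3" --pt "0 0 0 0 0 0 -0.3" --pt "0 0 0 0 0 0 -0.3" --pt "0 0 0 0 0 0 -0.3"

```text
t: 20.0
position: [0.5466, 0.0003, 0.1986]
orientation: [-3.142, 0.0, 1.333]
wrist_force: [0.1, 0.1, 0.5]
grip_width: 0.352
```

```bash
python3 st.py
```

```text
20.0 p [5.466e-01 3.000e-04 1.986e-01] yaw 76.4 rp [-3.142  0.   ] q7 -0.084 F [0.08 0.13 0.53] M [-0.047  0.138  0.07 ] tau7 -0.013 w 0.3515
```

Run:
```python
from station import ctrl
from plan import *
s=ctrl.sense()
plan(s['position'],s['orientation'],s['position']+[0,0,.06],76.4,2)
plan(s['position']+[0,0,.06],s['orientation'],[.535,-.07,.305],76.4,3)
```

```text
[-0.0, 0.0, 0.0, -0.0, -0.0, -0.03]
[-0.0, 0.0, 0.0, -0.0, -0.0, -0.03]
[-0.0, 0.0, 0.0, -0.0237, 0.0017, -0.0155]
[-0.0, 0.0, 0.0, -0.0237, 0.0017, -0.0155]
[-0.0, 0.0, 0.0, -0.0237, 0.0017, -0.0155]
```

play_rows --pt "0 0 0 0 0 -0.03 -0.3" --pt "0 0 0 0 0 -0.03 -0.3" --pt "0 0 0 -0.0237 0.0017 -0.0155 -0.3" --pt "0 0 0 -0.0237 0.0017 -0.0155 -0.3" --pt "0 0 0 -0.0237 0.0017 -0.0155 -0.3"

```text
t: 20.5
position: [0.5346, -0.0708, 0.3059]
orientation: [3.141, -0.0, 1.334]
wrist_force: [-0.6, 0.4, 0.1]
grip_width: 0.352
```

play_rows --pt "0 0 0 0 0 0 -0.3" --pt "0 0 0 0 0 0 -0.3" --pt "0 0 0 0 0 0 -0.3" --pt "0 0 0 0 0 0 -0.3" --pt "0 0 0 0 0 0 -0.3"

```text
t: 21.0
position: [0.5349, -0.0694, 0.3048]
orientation: [-3.141, 0.0, 1.334]
wrist_force: [0.6, -0.3, 0.2]
grip_width: 0.352
```

```bash
python3 look.py w7
```

```text
21.0 [ 0.5349 -0.0694  0.3048] [-3.1410e+00  3.0000e-04  1.3344e+00] [ 0.002 -0.002  0.004 -0.001  0.001  0.001  0.001] [-0.534  0.218  0.717  1.717 -0.149  1.263 -0.02 ] [ 0.62 -0.27  0.21] [-0.065  0.084  0.032] 0.3515589734866188
```

View pics/w7.png

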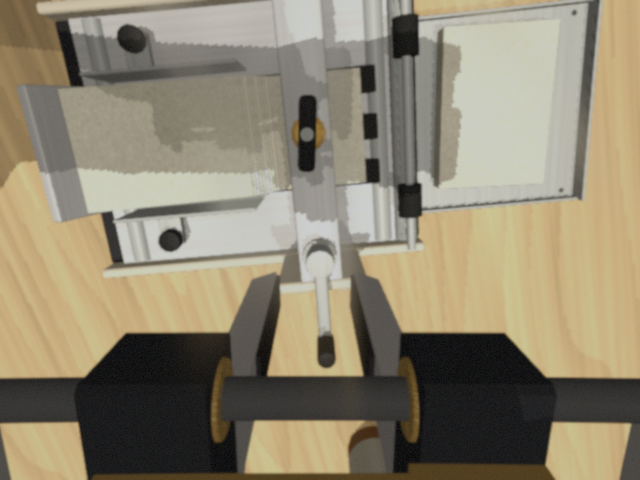

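Run:
```python
import pickle
from h import *
c=pickle.load(open('pics/w7.pkl','rb'));p=np.load('pics/w7.npy')
g=lambda x0,y0:cv2.resize(p[y0:y0+60,x0:x0+60,::-1],None,fx=6.5,fy=6.5,interpolation=2)
a=cv2.resize(p[85:185,270:345,::-1],None,fx=6,fy=6,interpolation=2);b=cv2.resize(p[300:375,295:350,::-1],None,fx=6,fy=8,interpolation=2)
cv2.imwrite('pics/w7z.png',np.hstack([a,b]))
print(ray(c,[(320,260),(327,357),(325,341),(307,134)],[.196,.22,.192,.229]).round(4))
P=ray(c,[(307.5,97),(306.5,170)],[.229]);d=P[0]-P[1];print(P,np.degrees(np.arctan2(d[1],d[0])))
```

```text
[[ 0.5343 -0.0908  0.196 ]
 [ 0.5236 -0.1562  0.22  ]
 [ 0.5222 -0.1588  0.192 ]
 [ 0.5473  0.      0.229 ]]
[[ 0.55269771  0.02056223  0.229     ]
 [ 0.54185201 -0.02089161  0.229     ]] 75.33817135039185
```

View pics/w7z.png

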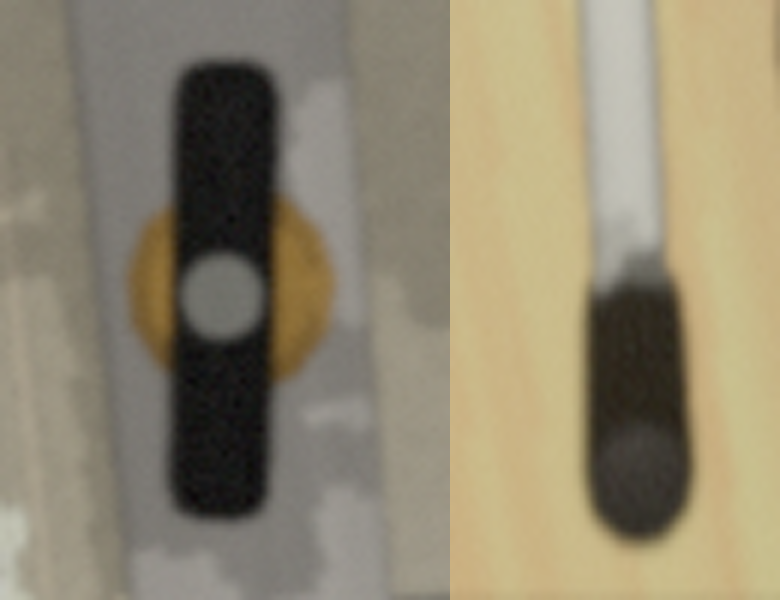

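Run:
```python
from station import ctrl
from plan import *
import pickle
from h import *
c=pickle.load(open('pics/w7.pkl','rb'))
print(ray(c,[(326.0,359.5)],[.22]))
s=ctrl.sense()
plan(s['position'],s['orientation'],[.5232,-.159,.29],80,3)
```

```text
[[ 0.52247305 -0.15803422  0.22      ]]
[-0.01, 0.01, -1.18, -0.0299, 0.0032, 0.005]
[-0.01, 0.01, -1.18, -0.0299, 0.0026, 0.005]
[-0.01, 0.01, -1.18, -0.03, 0.002, 0.005]
```

play_rows --pt "0 0 -1.2 -0.0299 0.003 0.005 -0.1" --pt "0 0 -1.2 -0.0299 0.0022 0.005 -0.1" --pt "0 0 -1.2 -0.03 0.0015 0.005 -0.1" --pt "0 0 0 0 0 0.02 -0.1" --pt "0 0 0 0 0 0.02 -0.1"

```text
t: 21.55
position: [0.5221, -0.16, 0.2497]
orientation: [3.141, 0.0, 1.395]
wrist_force: [1.0, 0.8, -0.7]
grip_width: 0.449
```

```bash
python3 look.py w8
```

```text
21.55 [ 0.5221 -0.16    0.2497] [3.1409e+00 1.0000e-04 1.3950e+00] [ 0.069  0.205 -0.074  0.269 -0.163 -0.401  0.13 ] [-0.367  0.289  0.74   1.779 -0.211  1.154  0.263] [ 1.05  0.82 -0.75] [-0.071  0.045  0.011] 0.448640948289002
```

View pics/w8.png

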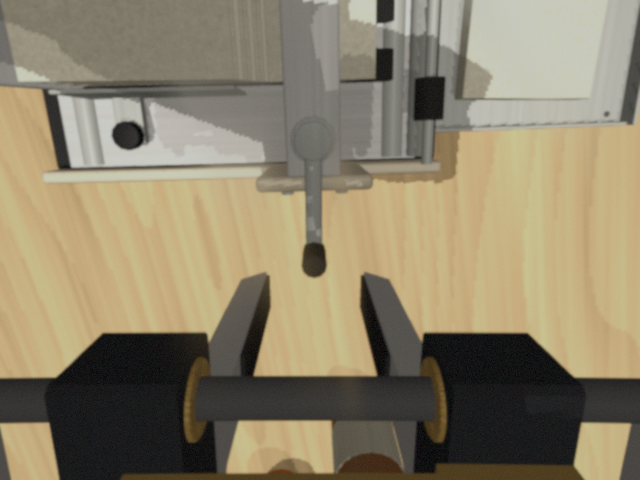

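Run:
```python
from station import ctrl
from plan import *
import pickle
from h import *
c=pickle.load(open('pics/w8.pkl','rb'))
print(ray(c,[(314,264.5),(313,138)],[.22,.204]))
s=ctrl.sense();print(s['position'])
plan(s['position'],s['orientation'],[.5232,-.159,.197],80,3)
```

```text
[[ 0.5227747  -0.15741906  0.22      ]
 [ 0.53383774 -0.09221325  0.204     ]]
[ 0.52096    -0.15895293  0.2465398 ]
[-0.06, 0.01, -0.01, 0.0001, 0.0008, 0.0165]
[-0.06, 0.01, -0.01, 0.0001, 0.0008, 0.0165]
[-0.06, 0.01, -0.01, 0.0001, 0.0008, 0.0165]
```

play_rows --pt "0 0 0 0.0004 0.0006 0.0165 -0.1" --pt "0 0 0 0.0004 0.0006 0.0165 -0.1" --pt "0 0 0 0.0004 0.0006 0.0165 -0.1" --pt "0 0 0 0 0 0 -1" --pt "0 0 0 0 0 0 -1" --newtons 12

```text
t: 22.1
position: [0.5244, -0.1583, 0.2013]
orientation: [-3.142, 0.0, 1.397]
wrist_force: [0.4, -0.5, 0.2]
grip_width: 0.317
```

play_rows --pt "0 0 0 0 0 0 -1" --pt "0 0 0 0 0 0 -1" --pt "0 0 0 0 0 0 -1" --pt "0 0 0 0 0 0 -1" --pt "0 0 0 0 0 0 -1"

```text
t: 22.6
position: [0.5234, -0.1583, 0.2013]
orientation: [-3.14, -0.001, 1.396]
wrist_force: [-8.3, 2.2, 8.7]
grip_width: 0.144
```

```bash
python3 st.py; python3 look.py w9
```

```text
22.6 p [ 0.5234 -0.1583  0.2013] yaw 80.0 rp [-3.14e+00 -1.00e-03] q7 0.3 F [-8.34  2.21  8.65] M [0.359 2.403 0.018] tau7 -0.003 w 0.1439
22.6 [ 0.5234 -0.1583  0.2013] [-3.1403e+00 -6.0000e-04  1.3962e+00] [ 0.     0.    -0.002  0.001  0.    -0.     0.001] [-0.343  0.345  0.719  1.832 -0.259  1.061  0.3  ] [-8.34  2.21  8.65] [0.359 2.403 0.018] 0.14390978989562875
```

View pics/w9.png

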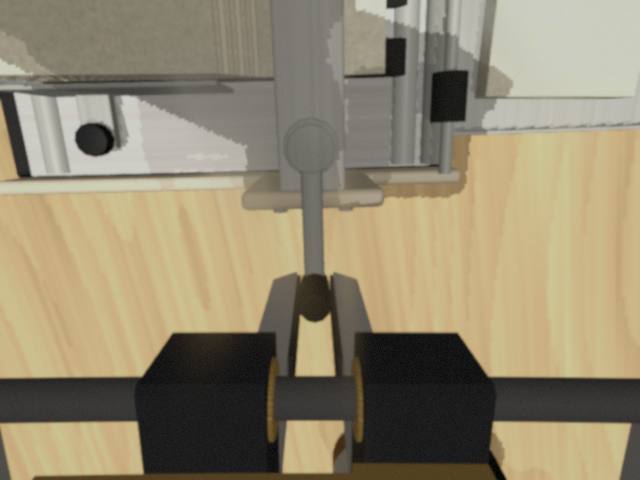

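play_rows --pt "0 0 4 0.0001 -0.0056 -0.0002 -1" --pt "0 0 4 0.0001 -0.0046 0 -1" --pt "0 0 4 0.0001 -0.0046 0 -1" --pt "0 0 4 0.0001 -0.0046 0 -1" --pt "0 0 0 0 0 0 -1"

```text
t: 23.15
position: [0.5055, -0.153, 0.2015]
orientation: [3.141, -0.0, 1.116]
wrist_force: [-3.3, -3.0, 3.2]
grip_width: 0.143
```

```bash
cat > arc.py <<'E'
from station import ctrl
import numpy as np
s=ctrl.sense();v=s['position'][:2]-[.5335,-.093]
print('r',np.hypot(*v).round(4),'ang',np.degrees(np.arctan2(v[1],v[0])).round(2))
E
python3 st.py; python3 arc.py
```

```text
23.15 p [ 0.5055 -0.153   0.2015] yaw 63.93 rp [ 3.141 -0.   ] q7 0.024 F [-3.29 -3.04  3.18] M [-0.677  0.826 -0.052] tau7 -2.142 w 0.1433
r 0.0662 ang -115.0
```

Tracking the arc well (radius 66.2 mm), so I continue.

play_rows --pt "0 0 4 0.0001 -0.0046 0 -1" --pt "0 0 4 0.0001 -0.0046 0 -1" --pt "0 0 4 0.0001 -0.0046 0 -1" --pt "0 0 4 0.0001 -0.0046 0 -1" --pt "0 0 4 0.0001 -0.0046 0 -1"

```text
t: 23.65
position: [0.4871, -0.1403, 0.2015]
orientation: [3.14, -0.0, 0.767]
wrist_force: [-1.4, -4.4, 4.9]
grip_width: 0.147
```

```bash
python3 st.py; python3 arc.py
```

```text
23.65 p [ 0.4871 -0.1403  0.2015] yaw 43.95 rp [ 3.14 -0.  ] q7 -0.336 F [-1.39 -4.44  4.95] M [-1.085  0.485 -0.044] tau7 2.461 w 0.1473
r 0.0662 ang -134.45
```

play_rows --pt "0 0 4 0.0001 -0.0046 0 -1" --pt "0 0 4 0.0001 -0.0046 0 -1" --pt "0 0 4 0.0001 -0.0046 0 -1" --pt "0 0 4 0.0001 -0.0046 0 -1" --pt "0 0 4 0.0001 -0.0046 0 -1"

```text
t: 24.15
position: [0.4738, -0.1215, 0.2015]
orientation: [3.141, 0.0, 0.418]
wrist_force: [-3.3, -4.5, 6.3]
grip_width: 0.144
```

```bash
python3 st.py; python3 arc.py
```

```text
24.15 p [ 0.4738 -0.1215  0.2015] yaw 23.94 rp [3.141 0.   ] q7 -0.713 F [-3.29 -4.49  6.25] M [-1.118  1.152 -0.044] tau7 2.545 w 0.1444
r 0.0662 ang -154.49
```

play_rows --pt "0 0 4 0.0001 -0.0046 0 -1" --pt "0 0 4 0.0001 -0.0046 0 -1" --pt "0 0 4 0.0001 -0.0046 0 -1" --pt "0 0 4 0.0001 -0.0046 0 -1" --pt "0 0 4 0.0001 -0.0046 0 -1"

```text
t: 24.65
position: [0.4678, -0.0991, 0.2014]
orientation: [3.141, 0.0, 0.069]
wrist_force: [-6.4, -3.9, 8.7]
grip_width: 0.146
```

```bash
python3 st.py; python3 arc.py
```

```text
24.65 p [ 0.4678 -0.0991  0.2014] yaw 3.94 rp [3.141 0.   ] q7 -1.091 F [-6.44 -3.92  8.71] M [-0.855  1.742 -0.079] tau7 2.514 w 0.1457
r 0.066 ang -174.65
```

play_rows --pt "0 0 1.5 0 -0.0017 0 -1" --pt "0 0 1.5 0 -0.0017 0 -1" --pt "0 0 1.5 0 -0.0017 0 -1" --pt "0 0 1.5 0 -0.0017 0 -1" --pt "0 0 1 0 -0.0012 0 -1"

```text
t: 25.15
position: [0.4676, -0.091, 0.2014]
orientation: [-3.142, 0.001, -0.051]
wrist_force: [-7.8, -3.1, 10.8]
grip_width: 0.145
```

```bash
python3 st.py; python3 arc.py
```

```text
25.15 p [ 0.4676 -0.091   0.2014] yaw -2.94 rp [-3.142e+00  1.000e-03] q7 -1.218 F [-7.8  -3.12 10.8 ] M [-0.65   1.992 -0.064] tau7 0.425 w 0.1445
r 0.0659 ang 178.28
```

play_rows --pt "0 0 0.8 0 -0.0009 0 -1" --pt "0 0 0.8 0 -0.0009 0 -1" --pt "0 0 0.8 0 -0.0009 0 -1" --pt "0 0 0 0 -0.0005 0 -1" --pt "0 0 0 0 0 0 -1"

```text
t: 25.65
position: [0.4678, -0.0887, 0.2014]
orientation: [3.141, 0.001, -0.093]
wrist_force: [-8.2, -7.7, 9.1]
grip_width: 0.143
```

```bash
python3 st.py; python3 arc.py
```

```text
25.65 p [ 0.4678 -0.0887  0.2014] yaw -5.31 rp [3.141e+00 1.000e-03] q7 -1.262 F [-8.22 -7.66  9.12] M [-1.807  2.063  0.021] tau7 -0.033 w 0.1432
r 0.0659 ang 176.22
```

play_rows --pt "0 0 0 0 -0.0005 0 -1" --pt "0 0 0 0 -0.0005 0 -1" --pt "0 0 0 0 -0.0005 0 -1" --pt "0 0 0 0 -0.0005 0 -1" --pt "0 0 0 0 0 0 -1"

```text
t: 26.15
position: [0.4678, -0.0884, 0.2014]
orientation: [3.138, 0.0, -0.094]
wrist_force: [-7.3, -19.7, 6.4]
grip_width: 0.145
```

```bash
python3 st.py; python3 arc.py
```

```text
26.15 p [ 0.4678 -0.0884  0.2014] yaw -5.39 rp [3.138 0.   ] q7 -1.267 F [ -7.29 -19.68   6.4 ] M [-4.546  1.978 -0.038] tau7 -0.011 w 0.1447
r 0.0659 ang 176.03
```

play_rows --pt "0 0 0 0 0 0 -0.1" --pt "0 0 0 0 0 0 -0.1" --pt "0 0 0 0 0 0 -0.1" --pt "0 0 0 0 0 0 -0.1" --pt "0 0 0 0 0 0 -0.1"

```text
t: 26.65
position: [0.4684, -0.0852, 0.2009]
orientation: [-3.142, -0.0, -0.093]
wrist_force: [-0.1, -0.3, -0.2]
grip_width: 0.447
```

```bash
python3 st.py; python3 look.py w10
```

```text
26.65 p [ 0.4684 -0.0852  0.2009] yaw -5.35 rp [-3.142 -0.   ] q7 -1.268 F [-0.05 -0.33 -0.19] M [-0.003  0.186 -0.026] tau7 0.022 w 0.4466
26.65 [ 0.4684 -0.0852  0.2009] [-3.1415e+00 -1.0000e-04 -9.3400e-02] [-0.    -0.001  0.001  0.002 -0.001 -0.001 -0.002] [-0.81   0.265  1.077  2.002 -0.273  1.028 -1.268] [-0.05 -0.33 -0.19] [-0.003  0.186 -0.026] 0.44662278661720284
```

View pics/w10.png

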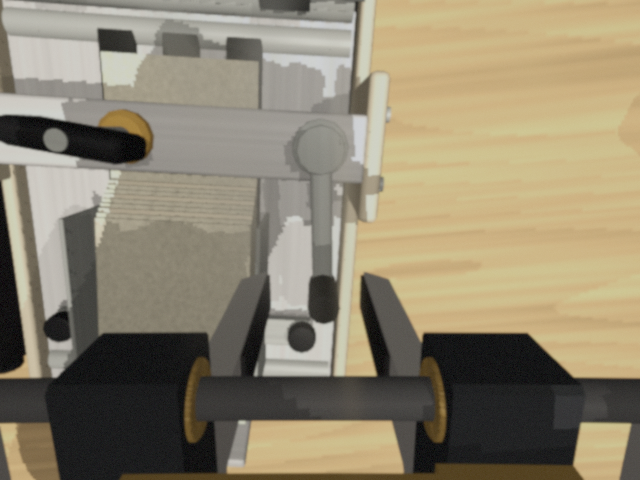

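play_rows --pt "0 0 0 0 0 -0.02 -0.1" --pt "0 0 0 0 0 -0.03 -0.1" --pt "0 0 0 0 0 -0.03 -0.1" --pt "0 0 0 -0.02 -0.03 -0.03 -0.1" --pt "0 0 0 -0.02 -0.03 -0.03 -0.1"

```text
t: 27.2
position: [0.4383, -0.0298, 0.3336]
orientation: [3.141, 0.002, -0.096]
wrist_force: [0.6, 1.4, -0.2]
grip_width: 0.455
```

play_rows --pt "0 0 0 0 0 0 -0.1" --pt "0 0 0 0 0 0 -0.1" --pt "0 0 0 0 0 0 -0.1" --pt "0 0 0 0 0 0 -0.1" --pt "0 0 0 0 0 0 -0.1"

```text
t: 27.7
position: [0.4386, -0.0299, 0.3324]
orientation: [3.14, 0.003, -0.094]
wrist_force: [-0.2, 0.5, -0.0]
grip_width: 0.449
```

```bash
python3 look.py w11; python3 -c "
from station import ctrl;import cv2
p,d=ctrl.capture('top');cv2.imwrite('pics/t2.png',p[:,:,::-1])"
```

```text
27.7 [ 0.4386 -0.0299  0.3324] [ 3.1402e+00  2.9000e-03 -9.4300e-02] [-0.006 -0.009 -0.004 -0.002  0.002  0.001 -0.006] [-1.148 -0.129  1.067  1.891  0.118  1.318 -1.779] [-0.2   0.53 -0.02] [-0.046  0.155 -0.035] 0.4486454317435222
```

View pics/w11.png

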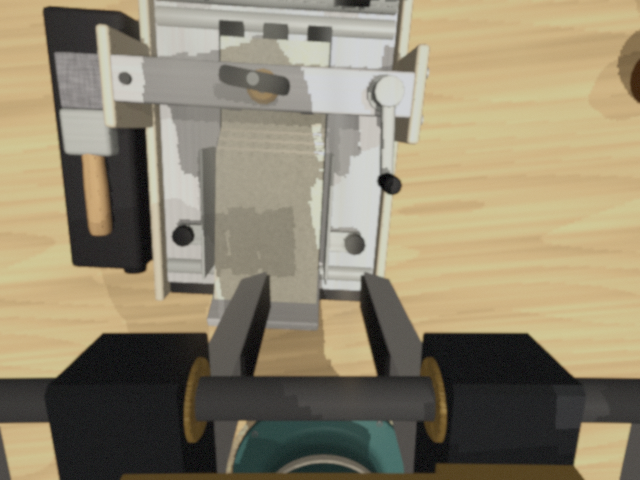

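View pics/t2.png

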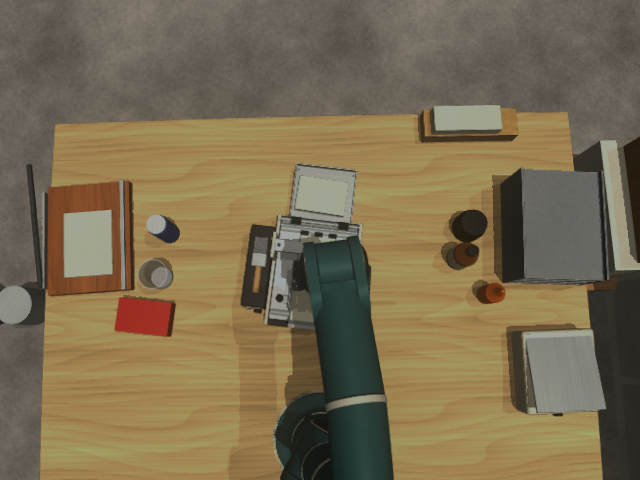

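Run:
```python
import pickle
from h import *
c=pickle.load(open('pics/w11.pkl','rb'));p=np.load('pics/w11.npy')
P=ray(c,[(387,91),(390,184),(222,76),(287.5,86),(110,78),(418,95)],[.204,.22,.229,.229,.172,.172]);print(P.round(4))
for a,b in((0,1),(3,2),(5,4)):
    d=P[b]-P[a];print(np.degrees(np.arctan2(d[1],d[0])),np.hypot(d[0],d[1]))
cv2.imwrite('pics/w11z.png',cv2.resize(p[45:200,205:435,::-1],None,fx=3.4,fy=3.4,interpolation=2))
```

```text
[[ 0.5327 -0.0907  0.204 ]
 [ 0.4688 -0.0872  0.22  ]
 [ 0.5503  0.0195  0.229 ]
 [ 0.5404 -0.022   0.229 ]
 [ 0.5638  0.1172  0.172 ]
 [ 0.5293 -0.1204  0.172 ]]
176.80161608252146 0.06399782468818643
76.57881011604094 0.042641680667774726
81.74530536821187 0.24008621306457623
```

View pics/w11z.png

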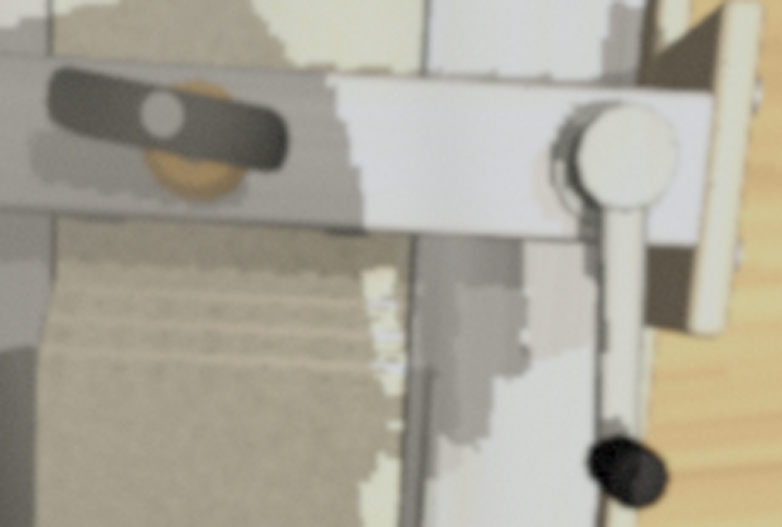

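```bash
python3 -c "
from station import ctrl
print(ctrl.job_done(), ctrl.sense()['t'])"
```

```text
the job is handed in; nothing more can be done
the job is handed in; nothing more can be done
```

I set the gap, swung the lock lever home and handed the job in at about 28 s of the 72 s allowed.

- **Bottoming:** I turned the bar clockwise about 108° in small steps. It ran free at about 0.06 Nm, then the torque climbed and I stopped at about 0.31 Nm, well below the 0.7 Nm that crushes the card. The torque slope puts first contact at a tool yaw of about -13.6°, give or take 1°.
- **Back-off:** I backed off to yaw 76.4–76.6°, a quarter turn from the contact angle and not from the wound-up position. I calculate a gap of about 0.375 mm from the turn, but did not measure it directly.
- **Lever:** I gripped the lever's grip and followed its arc to the stop. At the end 2 mm more of commanded travel moved it only 0.3 mm, and the force rose to about 20 N.

**Last checks:**
- **Bar:** It measured 76.6°, which agrees with the yaw where I let go. An earlier view read 75.3°, so the two views differ by about 1°.
- **Lever angle:** It measured about 85° from slack, where the stop should be at 86°. That is within the measuring error, and I relied on the felt stop.
- **Bench:** The other items looked unmoved in the top view, except where the arm hid part of the feeder. The robot is clear and touching nothing.

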